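# Seal a blister card in the hand-lever cold-seal press

## Task

Seal the loaded blister card in the cold-seal press: push the card tray fully home under the platen and turn the black clamp lever on the tray clockwise, as far as it goes, so that the tray is locked there. Then press the cross bar of the press handle down until the pad bears on the card and the bar pushes back with about 15 N, and finish while still holding it down like that: do not let go, and never lean on it so hard that the blisters are crushed. Leave the other things on the table where they are.

Things in the scene. Friction and masses are not known exactly. Their poses are not given: they have to be found in the camera images.
- press: The cold-seal press, fixed to the table. Dark bed plate 180 (x) by 400 mm (y); at the far side a grey column with an arm (top 185 mm high) over an aluminium platen. Origin: on the table straight under the ram. x axis: away from the operator (the handle's cross bar is on the -x side); y axis: along the tray's rods, the tray goes home towards +y and comes out towards -y; z up.
- tray (a joint): Slide of the card tray, m: 0 = home against its stop under the platen, grows as it comes out (press -y), at most 0.115. About 4 N friction; stays where left. An aluminium plate 150 x 130 mm with the card on it (card top 48.5 mm high) and an 86 mm wide tongue towards -y (top 46 mm high) that carries the clamp lever and, at its end, the tray handle.
- tray_handle (a point): Middle of the tray's bow handle: a round steel bar, 12 mm diameter, along the press's x, 72 mm between its two upright legs, centre 86 mm above the table, at the outer end of the tray's tongue. Moves with the tray; with the tray home it is 247 mm from the press origin towards -y. Push the tray home by this bar.
- clamp_lever (a joint): Angle of the clamp lever, rad: 0 = loose, grows clockwise seen from above, 1.4 = end stop. It bites from about 1.0 and is tight from 1.2; turn it to the stop. Friction about 0.16 N m, 0.3 N m at the stop; stays where left. Pushing its tip clockwise pushes the tray towards home.
- clamp_axis (a point): Point on the clamp lever's vertical axis at the height of its arm, 82 mm above the table; 165 mm from the tray's centre towards the press's -y; moves with the tray. Below it is the lever's hub, 23 mm in diameter.
- clamp_tip (a point): Grip point on the clamp lever's arm, 50 mm from its axis, 82 mm above the table. The arm is a black bar 12 mm wide, 14 mm high, reaching 69 mm from the axis, with at least 25 mm free beneath it. Loose (0) it points 40 degrees from the press's -x towards -y, at the stop 40 degrees from -x towards +y.
- press_handle (a joint): Angle of the press handle, rad: 0 = up (its spring returns it), grows as pressed, 0.36 = end. Pivot: 110 mm from the press origin towards +x, 245 mm high; cross bar at 260 mm radius, rising 0.15 rad from level at 0. Platen sinks 110 mm per rad. With the tray home the pad meets the card at 0.205; right pressure at 0.25 (0.23 to 0.27 will do), crushed above 0.30.
- cross_bar: Cross bar at the operator end of the press handle: black, 28 mm diameter, 120 mm long along the press's y, pushed down from above; origin at its middle. Up: 284 mm high, 147 mm from the press origin towards -x. Pushes back 2 N at the top, 5 N as the pad meets the card, then about 0.9 N more per mm; 15 N is right, 10 to 20 N will do.
- pad: The black rubber pad under the platen, 116 x 96 x 13 mm, spring-mounted (5 N per mm); origin at the centre of its underside, 71 mm above the table when the handle is up.
- card: The loaded white blister card lying in the tray, 118 x 98 x 2.5 mm, blisters down in the tray's pockets; origin at the centre of its underside, 46 mm above the table. It stays in the tray; nothing has to be done to it by hand.
- label_roll: Bystander: a white label roll standing on its end, 72 mm diameter, 50 mm high, in front of the tray's tongue. Origin at the centre of its underside.
- pot: Bystander: a white screw-top pot, 46 mm diameter, 75 mm high, left of the press. Origin at the centre of its underside.
- amber_bottle: Bystander: an amber glass bottle, 48 mm diameter, 95 mm high, behind the tray's tongue. Origin at the centre of its underside.
- card_stack: Bystander: a stack of spare white cards, 118 x 98 x 33 mm, left of the press. Origin at the centre of its underside.
- seal_roller: Bystander: a hand roller lying on the table, about 190 mm long, black handle and black rubber roller of 34 mm diameter. Origin on the table under the fork, between handle and roller; x axis from handle to roller.
- cup: Bystander: a steel bowl, 68 mm diameter, 55 mm high. Origin at the centre of its underside.
- basket: Bystander: a white slatted plastic basket, 220 x 150 x 75 mm. Origin at the centre of its underside.

How it is judged:
On the way, in this order (a step that is already met when the one before it is completed fails the run):
1. the tray is pushed fully home under the platen (value of joint tray below 0.004 m), for 0.2 s.
2. the tray, still home, is locked by its clamp lever (value of joint tray below 0.004 m and value of joint clamp_lever above 1.2 rad), for 0.2 s.
At the end, for the whole second after the job is handed in: The robot is still holding the press handle down, steadily: the pad presses the card with 10 to 40 N, the tray is home within 4 mm and the clamp lever is still tight (1.15 rad or more) (value of joint tray below 0.004 m and value of joint clamp_lever above 1.15 rad and contact force between pad and card between 10 and 40 N and velocity of joint press_handle between -0.05 and 0.05 rad/s and contact force between any of the fingers, the arm and cross_bar above 3 N); the arm keeps its last pose, push and grip.
It fails at once if the blisters are crushed: the pad presses on the card with more than 55 N (contact force between pad and card above 55 N).
It fails at once if a bystander is moved by more than 30 mm (distance of any of label_roll, pot, amber_bottle, card_stack, seal_roller, cup, basket from where it was at the start of the episode above 0.03 m).
It also fails if it takes over 70 s, if anything falls off the work surface, if the arm or the gripper's body presses on something with over 40 N, if the wrist force passes 120 N, or if a joint passes its speed limit or range.

## Robot

A 6-joint arm with a two-finger parallel gripper is mounted at the origin on the work surface. World frame = base frame: x ahead of the robot, y to its left, z up, the work surface at z = 0. Lengths are in m, angles in rad, forces in N, time in s.
With the tool pointing down it reaches from about 0.35 to 0.775 m from the base axis. Payload 5.5 kg.
Tool frame: the origin (TCP) lies at the very end of the fingers, on their centre line; the grasp point (between the pads) lies 19 mm behind it; z points along the fingers, y is the direction in which the jaws open and shut (so a half turn about z gives the same grasp; the last joint's range is limited). The gripper opens to 85 mm and grips with 20 to 120 N. Pads are 22 mm wide; open, the fingers measure 114 mm over their backs; the gripper's body (76 mm by 85 mm) begins 54 mm behind the grasp point. The pads swing forward as they close: fully open they stand 13 mm farther back than shut.
Start: joints at [-1.248, 0.313, 0.046, 1.304, 0, 1.431], TCP at [0.257, -0.515, 0.231] pointing down, gripper open.
Joint ranges: [-2.76, 2.76], [-0.86, 1.69], [-1.03, 1.26], [-2.2, 2.34], [-1.47, 1.5], [-3.14, 3.14]. Speed limits (rad/s): [2.57, 2.57, 3.14, 3.14, 3.14, 3.14].

## Interface

Orientations are given as a unit quaternion [w, x, y, z].
In Python, from workcell import get_state, imaging, env, spotter gives the robot as it stands.
- The arm moves only by the tool play_rows, never from a script. Its argument "moves" is a list of rows, each an object with "claw": the finger opening in cm, from 0 to 8.54; "delta_pos": the shift along the tool's x, y, z in cm, a list of three; "twist": the turn about the tool's z in degrees. A call has 1 to 12 rows; each row is the pose to reach, as a shift and turn from the pose commanded when the call began, along the tool's axes at that moment; what a row does not reach only later rows make up. A row lasts 1/8 s, in which the tool goes at most 62.5 mm and 10.7 degrees, less where a joint would pass 70% of its speed; a pose out of reach is approached as far as the arm can. A call with a gripper value outside its range is refused whole. The fingers move at their own pace and stop on an object; "force" is the grip in N (left out, the last holds). Time passes only in rows, so rows that repeat a pose let the fingers close. It gives the time, the measured TCP pose, the force and the opening at its end, in the units of the state.
- get_state(): the state, without advancing time (a new reading comes with each control period).
- imaging.read_camera(name): name is "scene" or "top" or "wrist"; returns the picture (384x512x3 uint8, red, green, blue); there is no depth.
- imaging.camera_info(name): a dict with "fx", "fy", "cx", "cy" (pixels), "world_to_cam" (4x4, takes a point from world to camera coordinates). Camera axes: x right, y down, z forward; pixel columns grow to the right and rows downward; lengths in m; the calibration is good to about 2 mm. A picture is of the moment at which its call begins: read the wrist's pose just before it. camera_info takes no time and is no camera call; for the wrist camera it gives the pose at the moment of the call.
- env.hand_in(): hands the job in, once; it reports no verdict.
Trained networks look in the newest picture that a camera, given by its name, has taken for a name from the list of things; names that differ only in an ending like _2 or _b are one class to them, and where a whole thing is asked for, a point or a joint stands for the part that bears it (a point fixed in the world has none). Each returns a list of dicts, best first, with "conf" (0 to 1); they miss things now and then, are a little off and sometimes report something else, mostly with a low value. They report only what shows in the picture. A call takes as long as a camera call.
- spotter.spot_in(camera, query): "extent" ([left, top, right, bottom] in pixels, round what is visible of it).
The state is a dict: "clock": time; "joint_pos": joint angles; "qvel": joint speeds; "tau": joint torques, N m; "tcp_pos": TCP position; "orientation": TCP orientation; "wrist_force": force on the tool from outside, world axes, zero at the start; "ft_torque": the same for the moment, N m; "finger_gap": finger opening in m.
Only numpy, scipy, OpenCV 4.12 (cv2) and the standard library are available. Lean on these libraries where they do the work, as an engineer would, in place of code of your own. Each camera call takes 0.05 s, during which the arm holds its last target. There are 200 camera calls.

## Working session

There is one attempt and no reset: what is moved stays moved. The work goes in short steps, Python scripts to look and compute and a tool call to move; the robot and the scene stay as the last step left them, time stands still between calls to the robot, and variables do not carry over. Pictures are saved under pics/ and viewed, about 8 in all and at most 12, crops included, and the job is handed in when it is done.

Besides the shell and the picture viewer there is one more tool, called after "Emit:" as name([rows], argument=value, ...), one row to a line, values as JSON. play_rows: Moves the arm, as the interface text tells. Its arguments: {"type":"object","properties":{"moves":{"type":"array"},"force":{"type":"number"}},"required":["moves"]}

```bash
mkdir -p pics
cat > h.py <<'E'
import numpy as np, cv2
from workcell import get_state, imaging, env, spotter
def snap(n,f):
    im=imaging.read_camera(n); cv2.imwrite('pics/'+f,im[:,:,::-1]); return im
def proj(n,P):
    c=imaging.camera_info(n); P=np.atleast_2d(P); W=np.array(c['world_to_cam'])
    q=P@W[:3,:3].T+W[:3,3]; return np.c_[c['fx']*q[:,0]/q[:,2]+c['cx'],c['fy']*q[:,1]/q[:,2]+c['cy']]
def ray(n,u,v,z):
    c=imaging.camera_info(n); W=np.array(c['world_to_cam']);R=W[:3,:3];o=-R.T@W[:3,3]
    d=R.T@np.array([(u-c['cx'])/c['fx'],(v-c['cy'])/c['fy'],1]); return o+d*(z-o[2])/d[2]
E
python3 - <<'E'
from h import *
a=snap('top','top0.png'); b=snap('scene','scene0.png')
cv2.imwrite('pics/both.png',cv2.resize(np.vstack([a,b]),None,fx=.78,fy=.78)[:,:,::-1])
H=dict(tray_handle=.086,clamp_tip=.082,clamp_axis=.082,cross_bar=.284,card=.0485,label_roll=.05,pot=.075,amber_bottle=.095,press=0.1,tray=.046)
for n in ('top','scene'):
  for k,z in H.items():
    for d in spotter.spot_in(n,k)[:2]:
      e=d['extent'];print(n,k,round(d['conf'],2),np.round(e),ray(n,(e[0]+e[2])/2,(e[1]+e[3])/2,z).round(3))
s=get_state();print(s)
E
```

```text
top tray_handle 0.74 [244. 168. 326. 202.] [ 0.58  -0.129  0.086]
top clamp_tip 0.5 [297. 182. 312. 200.] [ 0.56  -0.204  0.082]
top clamp_axis 0.6 [301. 180. 314. 201.] [ 0.56  -0.213  0.082]
top cross_bar 0.58 [209. 219. 251. 231.] [0.434 0.056 0.284]
top card 0.76 [251. 168. 271. 202.] [ 0.582 -0.042  0.048]
top label_roll 0.6 [298. 220. 320. 241.] [ 0.412 -0.225  0.05 ]
top pot 0.63 [344. 160. 392. 220.] [ 0.569 -0.442  0.075]
top pot 0.6 [298. 183. 312. 200.] [ 0.558 -0.206  0.075]
top amber_bottle 0.68 [278. 142. 294. 160.] [ 0.707 -0.131  0.095]
top amber_bottle 0.58 [210. 136. 328. 226.] [ 0.593 -0.071  0.095]
top press 0.62 [209. 136. 328. 229.] [ 0.587 -0.068  0.1  ]
top press 0.57 [279. 143. 292. 158.] [ 0.705 -0.13   0.1  ]
top tray 0.81 [243. 166. 329. 206.] [ 0.581 -0.138  0.046]
top tray 0.65 [183. 199. 199. 218.] [0.488 0.223 0.046]
scene tray_handle 0.72 [177. 211. 287. 254.] [ 0.616 -0.125  0.086]
scene tray_handle 0.25 [193. 218. 214. 238.] [ 0.58  -0.205  0.086]
scene clamp_tip 0.71 [189. 218. 215. 239.] [ 0.576 -0.208  0.082]
scene clamp_axis 0.65 [194. 219. 212.
[... 721 characters left out ...]
'clock': 1.1, 'joint_pos': array([-1.24762306e+00,  3.13176675e-01,  4.60892211e-02,  1.30358315e+00,
        8.36876546e-06,  1.43116826e+00]), 'qvel': array([ 2.26494911e-03, -1.90296808e-03, -7.13431967e-05,  5.36704630e-04,
       -6.43667495e-05, -1.40288810e-04]), 'tau': array([-7.60412368e-04, -4.80480945e+01,  2.98816073e+01,  3.83672477e-04,
       -2.20127399e-04,  1.00297225e-05]), 'tcp_pos': array([ 0.25670556, -0.51456481,  0.23133205]), 'orientation': array([6.22110663e-05, 9.73346118e-01, 2.29341079e-01, 9.92741936e-06]), 'wrist_force': array([ 0.39465247, -0.07008264,  0.16826742]), 'ft_torque': array([-0.02145315, -0.00643423, -0.00733651]), 'finger_gap': 0.0854145912783299}
```

View pics/top0.png

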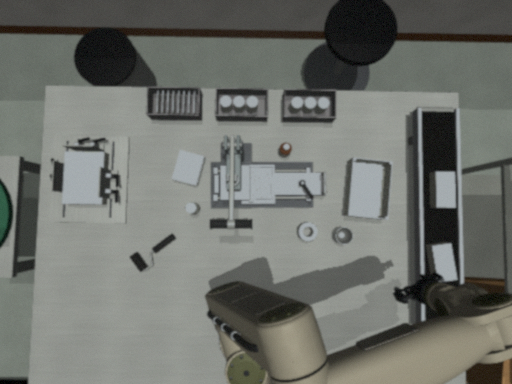

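View pics/scene0.png

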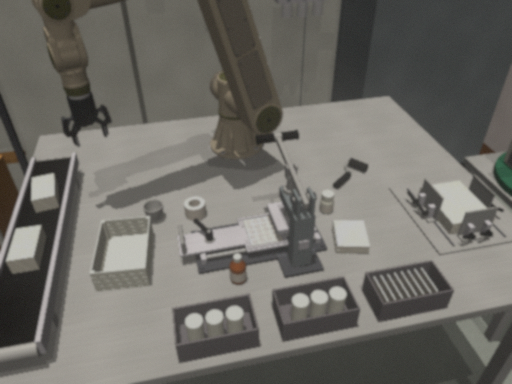

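```bash
cat >> h.py <<'E'
def T(o,yaw,P):
    c,s=np.cos(yaw),np.sin(yaw);P=np.atleast_2d(P);return np.c_[o[0]+c*P[:,0]-s*P[:,1],o[1]+s*P[:,0]+c*P[:,1],P[:,2]]
def feats(t,th=0,q=0):
    a=np.deg2rad(40)-th; ax=np.array([0,-165-t*1000,82])/1000.
    d=np.array([-np.cos(a),-np.sin(a),0])
    r=.26;g=.15-q;bx=.110-r*np.cos(g);bz=.245+r*np.sin(g)
    return dict(bar=np.array([[bx,-.06,bz],[bx,.06,bz]]),handle=np.array([[-.036,-.247-t,.086],[.036,-.247-t,.086]]),
     lever=np.array([ax,ax+d*.069]),card=np.array([[x,y-t,.0485] for x,y in((-.059,-.049),(.059,-.049),(.059,.049),(-.059,.049),(-.059,-.049))]),
     tongue=np.array([[-.043,-.065-t,.046],[-.043,-.247-t,.046],[.043,-.247-t,.046],[.043,-.065-t,.046]]))
def overlay(n,im,o,yaw,t,box,f,sc,th=0,q=0):
    x0,y0,x1,y1=box; c=cv2.resize(im[y0:y1,x0:x1,::-1],None,fx=sc,fy=sc,interpolation=cv2.INTER_CUBIC)
    raw=c.copy()
    for k,P in feats(t,th,q).items():
        p=((proj(n,T(o,yaw,P))-[x0,y0]+.5)*sc).astype(int); cv2.polylines(c,[p.reshape(-1,1,2)],False,(0,0,255),1)
    cv2.imwrite('pics/'+f,np.vstack([raw,c]))
E
python3 - <<'E'
from h import *
im=cv2.imread('pics/top0.png')[:,:,::-1]
overlay('top',im,(.581,.058),0,.06,(200,130,340,240),'ov1.png',2.7*2)
c=cv2.imread('pics/ov1.png');print(c.shape);cv2.imwrite('pics/ov1.png',cv2.resize(c,(378*2,297*2*2))[:1200:1])
h=c.shape[0]//2
cv2.imwrite('pics/ov1.png',c[h:])
E
```

```text
(1188, 756, 3)
```

View pics/ov1.png

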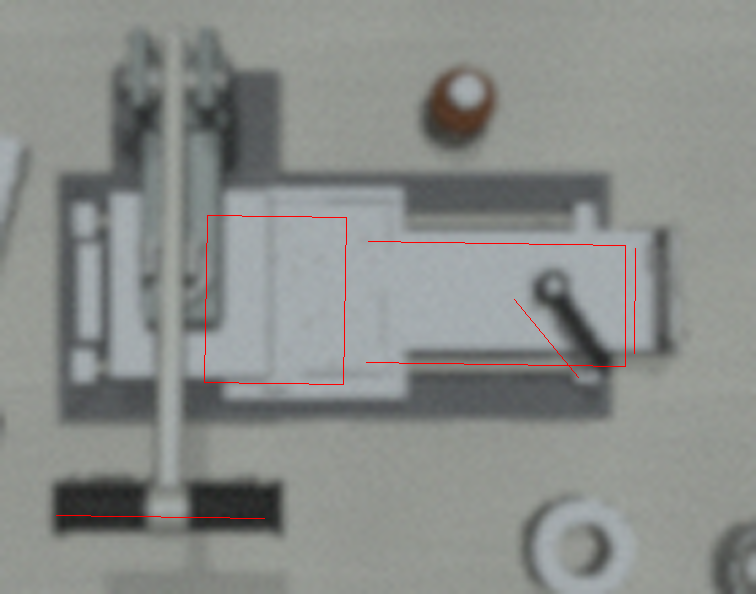

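Top view: press nearly square to the world, origin about (0.585, 0.055). The tray is out about 75 mm and the lever is loose, pointing right-down. I'll move in with a closed gripper for a near view.

Emit:
play_rows([
  {"claw": 0, "delta_pos": [5, -1, -1], "twist": -8},
  {"claw": 0, "delta_pos": [10, -1.5, -2], "twist": -16},
  {"claw": 0, "delta_pos": [15, -2.5, -3], "twist": -24},
  {"claw": 0, "delta_pos": [20, -3.5, -4], "twist": -34},
  {"claw": 0, "delta_pos": [25, -4, -5], "twist": -44},
  {"claw": 0, "delta_pos": [30, -5, -5], "twist": -54},
  {"claw": 0, "delta_pos": [35, -5.7, -5], "twist": -63.5},
  {"claw": 0, "delta_pos": [36.7, -5.7, -5], "twist": -63.5},
  {"claw": 0, "delta_pos": [36.7, -5.7, -5], "twist": -63.5},
  {"claw": 0, "delta_pos": [36.7, -5.7, -5], "twist": -63.5},
], force=60)

```text
clock: 2.35
tcp_pos: [0.5587, -0.3006, 0.2813]
orientation: [-0.0, 0.708, 0.706, -0.0]
wrist_force: [-0.8, 0.3, 0.2]
finger_gap: 0.0003
```

Run:
```python
from h import *
s=get_state();print(s['tcp_pos'],s['orientation'],s['joint_pos'].round(2),s['clock'])
im=snap('wrist','w1.png')
overlay('wrist',im,(.586,.055),.015,.078,(0,0,512,384),'w1o.png',1.5)
c=cv2.imread('pics/w1o.png');cv2.imwrite('pics/w1o.png',c[c.shape[0]//2:])
```

```text
[ 0.55870089 -0.30057902  0.28126056] [-1.48050750e-04  7.07723654e-01  7.06489289e-01 -3.04388440e-04] [-0.62  0.43  0.34  1.48 -0.    0.95] 2.35
```

View pics/w1o.png

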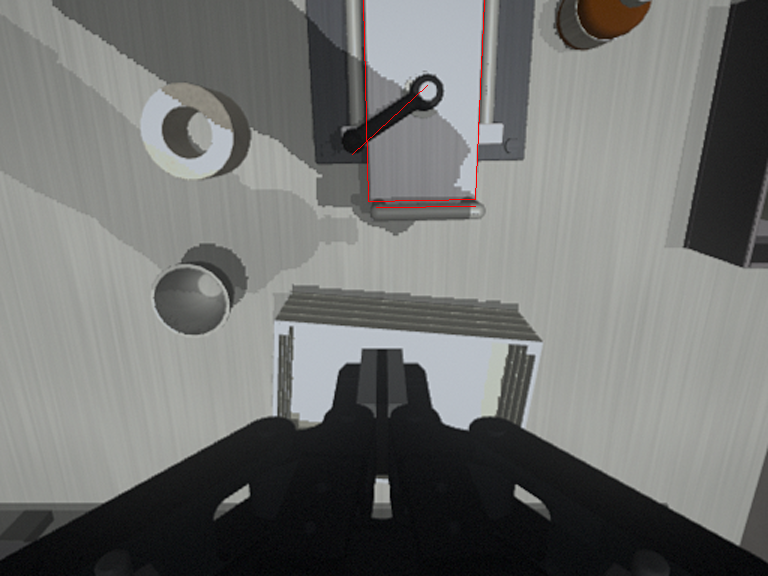

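The wrist view shows the model fits well. Handle bar ends are at (376,212) and (481,210), and the lever runs from (428,91) to (350,141) in the 1.5x image. The fit follows.

Run:
```python
from h import *
from scipy.optimize import least_squares
c0=np.array([[376,212],[481,210],[428,91]])/1.5
edge=np.array([[367,100],[370,190],[481,100],[476,190]])/1.5
C=np.array(imaging.camera_info('wrist')['world_to_cam'])
tb=np.array([[168,507]])/5.4+[200,130]-.5
def r(p):
    f=feats(p[3],p[4]); o,y=p[:2],p[2]
    P=np.vstack([f['handle'],f['lever'][:1]]); a=(proj('wrist',T(o,y,P))-c0)
    b=(proj('top',T(o,y,f['bar'].mean(0)))-tb)*2
    l=proj('wrist',T(o,y,f['lever'][1:]))-np.array([[348,142]])/1.5
    return np.r_[a.ravel(),b.ravel(),l.ravel()]
s=least_squares(r,[.586,.055,.015,.078,0]);print(s.x.round(4),s.fun.round(1))
o,y=s.x[:2],s.x[2]
for t,th in((s.x[3],0),(0,0),(0,1.4)):
    f=feats(t,th);print(t,'handle',T(o,y,f['handle'].mean(0)).round(3),'axis',T(o,y,f['lever']).round(3).tolist())
print(T(o,y,feats(0)['bar']).round(3))
```

```text
[0.5872 0.0569 0.0188 0.0831 0.1774] [ 2.5 -0.3 -1.7 -0.3  1.1 -0.8 -0.  -0.4 -2.3  1.3]
0.08310139352366473 handle [[ 0.593 -0.273  0.086]] axis [[0.592, -0.191, 0.082], [0.54, -0.237, 0.082]]
0 handle [[ 0.592 -0.19   0.086]] axis [[0.59, -0.108, 0.082], [0.538, -0.153, 0.082]]
0 handle [[ 0.592 -0.19   0.086]] axis [[0.59, -0.108, 0.082], [0.537, -0.065, 0.082]]
[[ 0.441 -0.006  0.284]
 [ 0.439  0.114  0.284]]
```

Emit:
play_rows([
  {"claw": 0, "delta_pos": [-0.6, 3.3, 5], "twist": 0},
  {"claw": 0, "delta_pos": [-0.6, 3.3, 10], "twist": 0},
  {"claw": 0, "delta_pos": [-0.6, 3.3, 15], "twist": 0},
  {"claw": 0, "delta_pos": [-0.6, 3.3, 19], "twist": 0},
  {"claw": 0, "delta_pos": [-0.6, 3.3, 21.4], "twist": 0},
  {"claw": 0, "delta_pos": [-0.6, 3.3, 21.4], "twist": 0},
  {"claw": 0, "delta_pos": [0.9, 3.3, 21.4], "twist": 0},
  {"claw": 0, "delta_pos": [2.4, 3.3, 21.4], "twist": 0},
  {"claw": 0, "delta_pos": [2.4, 3.3, 21.4], "twist": 0},
])

```text
clock: 3.52
tcp_pos: [0.5933, -0.2744, 0.0691]
orientation: [0.001, 0.706, 0.708, 0.001]
wrist_force: [-0.4, 0.1, -0.1]
finger_gap: -0.0004
```

Emit:
play_rows([
  {"claw": 0, "delta_pos": [1.3, 0, 0], "twist": 0},
  {"claw": 0, "delta_pos": [2.6, 0, 0], "twist": 0},
  {"claw": 0, "delta_pos": [3.9, 0, 0], "twist": 0},
  {"claw": 0, "delta_pos": [5.2, 0, 0], "twist": 0},
])

```text
clock: 4.03
tcp_pos: [0.5928, -0.2249, 0.0689]
orientation: [0.002, 0.707, 0.707, -0.001]
wrist_force: [-2.7, -3.8, 1.8]
finger_gap: 0.0001
```

Emit:
play_rows([
  {"claw": 0, "delta_pos": [0.4, 0, 0], "twist": 0},
  {"claw": 0, "delta_pos": [0.8, 0, 0], "twist": 0},
])

```text
clock: 4.28
tcp_pos: [0.5932, -0.2165, 0.0684]
orientation: [0.001, 0.707, 0.707, -0.0]
wrist_force: [-2.3, -4.6, 2.6]
finger_gap: -0.0
```

Emit:
play_rows([
  {"claw": 0, "delta_pos": [0.3, 0, 0], "twist": 0},
  {"claw": 0, "delta_pos": [0.6, 0, 0], "twist": 0},
])

```text
clock: 4.53
tcp_pos: [0.5932, -0.2101, 0.0677]
orientation: [0.001, 0.707, 0.707, 0.0]
wrist_force: [-0.3, -4.1, 3.3]
finger_gap: -0.0
```

Emit:
play_rows([
  {"claw": 0, "delta_pos": [0.2, 0, 0], "twist": 0},
  {"claw": 0, "delta_pos": [0.4, 0, 0], "twist": 0},
])

```text
clock: 4.78
tcp_pos: [0.5931, -0.2058, 0.0675]
orientation: [0.0, 0.707, 0.707, 0.0]
wrist_force: [0.1, -4.1, 3.1]
finger_gap: -0.0002
```

Emit:
play_rows([
  {"claw": 0, "delta_pos": [0.2, 0, 0], "twist": 0},
  {"claw": 0, "delta_pos": [0.3, 0, 0], "twist": 0},
])

```text
clock: 5.03
tcp_pos: [0.5931, -0.2057, 0.0676]
orientation: [0.002, 0.708, 0.707, -0.002]
wrist_force: [-0.2, -13.8, 1.5]
finger_gap: 0.0004
```

The tray reached its stop: 13.8 N with no further motion at the predicted place. Backing off and looking at the lever next.

Emit:
play_rows([
  {"claw": 0, "delta_pos": [0.1, 0, 0], "twist": 0},
  {"claw": 0, "delta_pos": [0.1, 0, 0], "twist": 0},
  {"claw": 0, "delta_pos": [-1, 0, 0], "twist": 0},
  {"claw": 0, "delta_pos": [-2, 0, 0], "twist": 0},
  {"claw": 0, "delta_pos": [-2, 0, -5], "twist": 0},
  {"claw": 0, "delta_pos": [-2, 0, -10], "twist": 0},
  {"claw": 0, "delta_pos": [-2, 0, -13], "twist": 0},
  {"claw": 0, "delta_pos": [-2, 0, -13], "twist": 0},
  {"claw": 0, "delta_pos": [-2, 0, -13], "twist": 0},
])

```text
clock: 6.15
tcp_pos: [0.5921, -0.2221, 0.1959]
orientation: [-0.001, 0.707, 0.707, -0.0]
wrist_force: [0.1, 0.6, 0.3]
finger_gap: -0.0001
```

Run:
```python
from h import *
s=get_state();print(s['tcp_pos'],s['orientation'],s['wrist_force'])
im=snap('wrist','w2.png')
overlay('wrist',im,(.587,.0575),.019,0,(0,0,512,384),'w2o.png',1.5)
c=cv2.imread('pics/w2o.png');cv2.imwrite('pics/w2o.png',c[c.shape[0]//2:])
```

```text
[ 0.5920826  -0.22211265  0.19592371] [-1.10913199e-03  7.06907865e-01  7.07304766e-01 -9.23613375e-05] [0.08358924 0.62242947 0.26941092]
```

View pics/w2o.png

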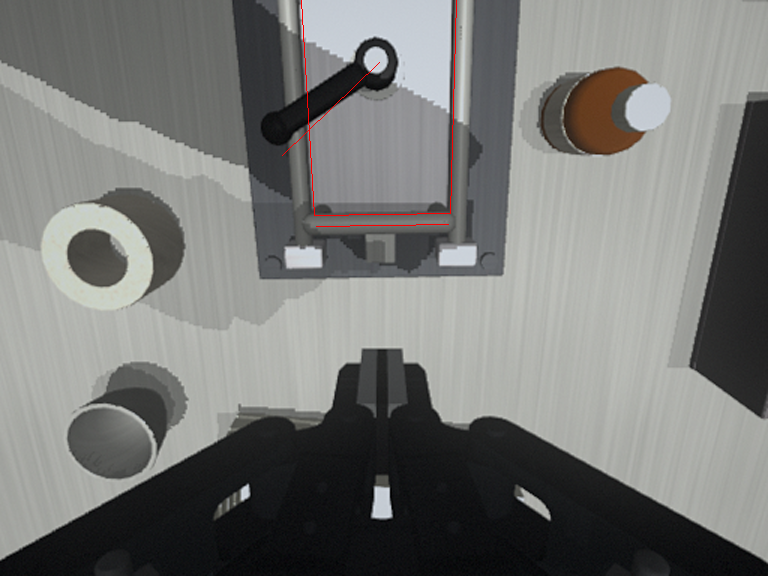

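Tray home overlay matches; lever is loose at about 0.13 rad, pointing to (272,129). I'll descend behind the lever, between it and the bar.

Emit:
play_rows([
  {"claw": 0, "delta_pos": [3, -3.6, 1], "twist": 0},
  {"claw": 0, "delta_pos": [6.2, -3.6, 4], "twist": 0},
  {"claw": 0, "delta_pos": [6.2, -3.6, 8], "twist": 0},
  {"claw": 0, "delta_pos": [6.2, -3.6, 11], "twist": 0},
  {"claw": 0, "delta_pos": [6.2, -3.6, 13.1], "twist": 0},
  {"claw": 0, "delta_pos": [6.2, -3.6, 13.1], "twist": 0},
  {"claw": 0, "delta_pos": [6.2, -3.6, 13.1], "twist": 0},
])

```text
clock: 7.08
tcp_pos: [0.5565, -0.1606, 0.0662]
orientation: [-0.0, 0.707, 0.707, -0.0]
wrist_force: [0.6, 0.4, -0.2]
finger_gap: 0.0001
```

Emit:
play_rows([
  {"claw": 0, "delta_pos": [0.9, -0.4, 0], "twist": 0},
  {"claw": 0, "delta_pos": [1.7, -0.9, 0], "twist": 0},
  {"claw": 0, "delta_pos": [2.7, -1.4, 0], "twist": 0},
  {"claw": 0, "delta_pos": [3.6, -1.8, 0], "twist": 0},
  {"claw": 0, "delta_pos": [4.5, -2.1, 0], "twist": 0},
  {"claw": 0, "delta_pos": [5.3, -2.2, 0], "twist": 0},
])

```text
clock: 7.82
tcp_pos: [0.5344, -0.1073, 0.0665]
orientation: [0.0, 0.707, 0.707, -0.0]
wrist_force: [1.1, -4.5, 0.3]
finger_gap: 0.0001
```

Emit:
play_rows([
  {"claw": 0, "delta_pos": [0.6, 0.05, 0], "twist": 0},
  {"claw": 0, "delta_pos": [1.2, 0.1, 0], "twist": 0},
  {"claw": 0, "delta_pos": [1.6, 0.2, 0], "twist": 0},
])

```text
clock: 8.2
tcp_pos: [0.5363, -0.0916, 0.0661]
orientation: [-0.0, 0.707, 0.707, -0.001]
wrist_force: [-0.3, -5.8, 0.3]
finger_gap: 0.0002
```

Force is as expected. Continue to the stop in small steps.

Emit:
play_rows([
  {"claw": 0, "delta_pos": [0.2, 0.1, 0], "twist": 0},
  {"claw": 0, "delta_pos": [0.4, 0.2, 0], "twist": 0},
])

```text
clock: 8.45
tcp_pos: [0.5373, -0.0895, 0.066]
orientation: [0.0, 0.708, 0.707, -0.003]
wrist_force: [-4.7, -14.3, 2.7]
finger_gap: -0.0002
```

Emit:
play_rows([
  {"claw": 0, "delta_pos": [0.2, 0.1, 0], "twist": 0},
  {"claw": 0, "delta_pos": [0.3, 0.15, 0], "twist": 0},
])

```text
clock: 8.7
tcp_pos: [0.5376, -0.0892, 0.066]
orientation: [0.001, 0.708, 0.706, -0.005]
wrist_force: [-8.6, -21.0, 3.6]
finger_gap: 0.0001
```

Emit:
play_rows([
  {"claw": 0, "delta_pos": [-0.8, -0.6, 0], "twist": 0},
  {"claw": 0, "delta_pos": [-2, -1.2, 0], "twist": 0},
  {"claw": 0, "delta_pos": [-3, -1.2, -5], "twist": 0},
  {"claw": 0, "delta_pos": [-6, -1.2, -10], "twist": 0},
  {"claw": 0, "delta_pos": [-11, -1.2, -14], "twist": 0},
  {"claw": 0, "delta_pos": [-13, -1.2, -18], "twist": 0},
  {"claw": 0, "delta_pos": [-13, -1.2, -23], "twist": 0},
  {"claw": 0, "delta_pos": [-13, -1.2, -26], "twist": 0},
  {"claw": 0, "delta_pos": [-13, -1.2, -26], "twist": 0},
  {"claw": 0, "delta_pos": [-13, -1.2, -26], "twist": 0},
])

```text
clock: 9.95
tcp_pos: [0.5278, -0.2142, 0.3251]
orientation: [-0.001, 0.707, 0.707, 0.0]
wrist_force: [0.4, 1.0, -0.0]
finger_gap: 0.0
```

Run:
```python
from h import *
s=get_state();print(s['tcp_pos'],s['orientation'],s['wrist_force'])
im=snap('wrist','w3.png')
overlay('wrist',im,(.587,.0575),.019,0,(0,0,512,384),'w3o.png',1.5,th=1.4)
c=cv2.imread('pics/w3o.png');cv2.imwrite('pics/w3o.png',c[c.shape[0]//2:])
```

```text
[ 0.52778409 -0.21423898  0.32507723] [-9.74053536e-04  7.06881942e-01  7.07330876e-01  4.62200650e-05] [ 0.43531976  1.03899927 -0.04810266]
```

View pics/w3o.png

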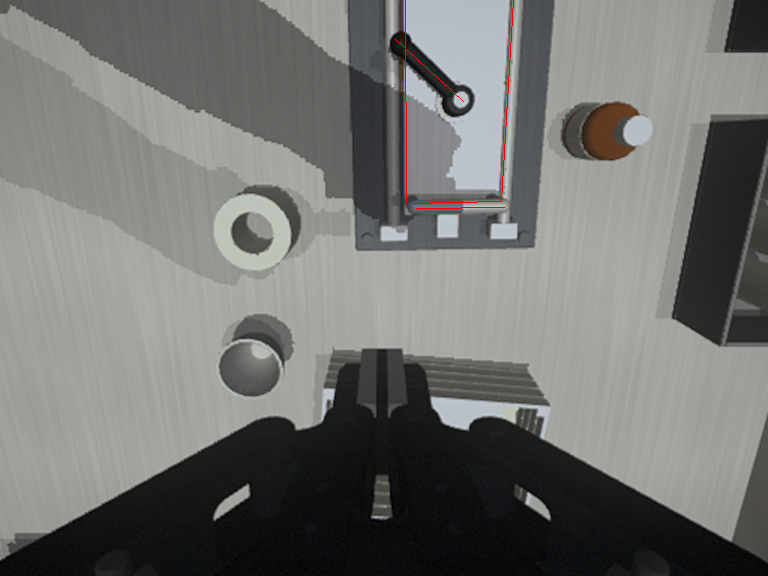

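Lever at its stop (overlay at 1.4 rad coincides), tray home. Going above the cross bar, beside its hub.

Emit:
play_rows([
  {"claw": 0, "delta_pos": [5, -2, -1], "twist": 0},
  {"claw": 0, "delta_pos": [10, -4, -1], "twist": 0},
  {"claw": 0, "delta_pos": [15, -6, -1], "twist": 0},
  {"claw": 0, "delta_pos": [20, -8, -1], "twist": 0},
  {"claw": 0, "delta_pos": [23.6, -8.9, -1], "twist": 0},
  {"claw": 0, "delta_pos": [23.6, -8.9, -1], "twist": 0},
  {"claw": 0, "delta_pos": [23.6, -8.9, -1], "twist": 0},
])

```text
clock: 10.88
tcp_pos: [0.4388, 0.0212, 0.3354]
orientation: [-0.0, 0.707, 0.707, -0.001]
wrist_force: [0.3, 0.3, 0.4]
finger_gap: 0.0003
```

Run:
```python
from h import *
s=get_state();print(s['tcp_pos'],s['orientation'],s['wrist_force'],s['joint_pos'].round(2))
im=snap('wrist','w4.png')
overlay('wrist',im,(.587,.0575),.019,0,(0,0,512,384),'w4o.png',1.5,th=1.4)
c=cv2.imread('pics/w4o.png');cv2.imwrite('pics/w4o.png',c[c.shape[0]//2:])
```

```text
[0.43883591 0.02121301 0.33536203] [-4.70699038e-04  7.06762563e-01  7.07450466e-01 -5.44182352e-04] [0.25351441 0.33683815 0.40866781] [-0.13  0.04 -0.04  1.5  -0.    1.44]
```

View pics/w4o.png

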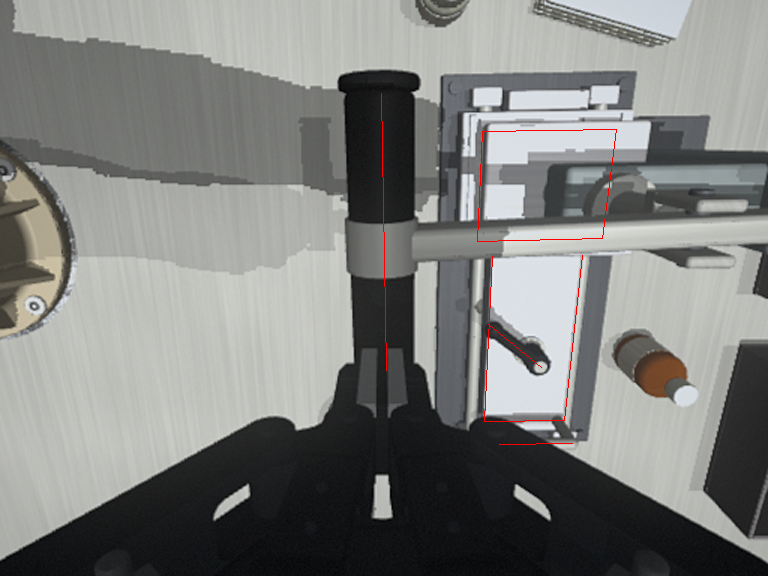

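Emit:
play_rows([
  {"claw": 0, "delta_pos": [0, 0, 1.5], "twist": 0},
  {"claw": 0, "delta_pos": [0, 0, 3], "twist": 0},
  {"claw": 0, "delta_pos": [0, 0, 3.8], "twist": 0},
  {"claw": 0, "delta_pos": [0, 0, 4.3], "twist": 0},
  {"claw": 0, "delta_pos": [0, 0, 4.8], "twist": 0},
])

```text
clock: 11.55
tcp_pos: [0.4389, 0.0211, 0.2884]
orientation: [0.0, 0.707, 0.707, -0.0]
wrist_force: [-3.0, -0.3, 2.5]
finger_gap: 0.0001
```

Emit:
play_rows([
  {"claw": 0, "delta_pos": [0, 0, 0.6], "twist": 0},
  {"claw": 0, "delta_pos": [0, 0, 1.2], "twist": 0},
  {"claw": 0, "delta_pos": [0, 0, 1.8], "twist": 0},
  {"claw": 0, "delta_pos": [0, 0, 2.4], "twist": 0},
  {"claw": 0, "delta_pos": [0, 0, 3.0], "twist": 0},
  {"claw": 0, "delta_pos": [0, 0, 3.4], "twist": 0},
])

```text
clock: 12.3
tcp_pos: [0.4388, 0.0214, 0.2538]
orientation: [-0.0, 0.707, 0.707, -0.0]
wrist_force: [-4.5, -0.0, 3.6]
finger_gap: -0.0005
```

Emit:
play_rows([
  {"claw": 0, "delta_pos": [0, -0.1, 0.2], "twist": 0},
  {"claw": 0, "delta_pos": [0, -0.1, 0.4], "twist": 0},
])

```text
clock: 12.55
tcp_pos: [0.4386, 0.0213, 0.2505]
orientation: [0.0, 0.707, 0.707, 0.001]
wrist_force: [-1.5, 0.7, 3.6]
finger_gap: 0.0003
```

Lateral friction relieved (Fx dropped to -1.5). Continuing down in small steps.

Emit:
play_rows([
  {"claw": 0, "delta_pos": [0, 0, 0.3], "twist": 0},
  {"claw": 0, "delta_pos": [0, 0, 0.6], "twist": 0},
])

```text
clock: 12.8
tcp_pos: [0.4385, 0.0213, 0.2443]
orientation: [0.0, 0.707, 0.707, 0.0]
wrist_force: [-0.6, 1.5, 4.3]
finger_gap: 0.0001
```

Emit:
play_rows([
  {"claw": 0, "delta_pos": [0, 0, 0.25], "twist": 0},
  {"claw": 0, "delta_pos": [0, 0, 0.5], "twist": 0},
  {"claw": 0, "delta_pos": [0, 0, 0.5], "twist": 0},
])

```text
clock: 13.18
tcp_pos: [0.4386, 0.0213, 0.2397]
orientation: [0.001, 0.707, 0.707, 0.001]
wrist_force: [-0.5, 1.7, 8.6]
finger_gap: 0.0002
```

Emit:
play_rows([
  {"claw": 0, "delta_pos": [0, 0, 0.25], "twist": 0},
  {"claw": 0, "delta_pos": [0, 0, 0.5], "twist": 0},
  {"claw": 0, "delta_pos": [0, 0, 0.65], "twist": 0},
  {"claw": 0, "delta_pos": [0, 0, 0.65], "twist": 0},
  {"claw": 0, "delta_pos": [0, 0, 0.65], "twist": 0},
])

```text
clock: 13.8
tcp_pos: [0.4388, 0.0213, 0.2342]
orientation: [0.001, 0.707, 0.707, 0.001]
wrist_force: [-2.2, 0.9, 13.3]
finger_gap: -0.0001
```

Emit:
play_rows([
  {"claw": 0, "delta_pos": [0, 0, 0.15], "twist": 0},
  {"claw": 0, "delta_pos": [0, 0, 0.15], "twist": 0},
  {"claw": 0, "delta_pos": [0, 0, 0.15], "twist": 0},
  {"claw": 0, "delta_pos": [0, 0, 0.15], "twist": 0},
  {"claw": 0, "delta_pos": [0, 0, 0.15], "twist": 0},
])

```text
clock: 14.42
tcp_pos: [0.4389, 0.0213, 0.2329]
orientation: [0.001, 0.707, 0.707, 0.001]
wrist_force: [-3.2, 1.7, 13.3]
finger_gap: -0.0004
```

Run:
```python
from h import *
im=snap('wrist','w5.png')
for _ in range(3):
  s=get_state();print(s['clock'],s['tcp_pos'].round(4),s['wrist_force'].round(1),abs(s['qvel']).max().round(4)); imaging.read_camera('wrist')
overlay('wrist',im,(.587,.0575),.019,0,(0,0,512,384),'w5o.png',1.5,th=1.4,q=.25)
c=cv2.imread('pics/w5o.png');cv2.imwrite('pics/w5o.png',c[c.shape[0]//2:])
```

```text
14.475 [0.4389 0.0213 0.2329] [-2.8  1.5 15.1] 0.0022
14.525 [0.4389 0.0213 0.2329] [-2.6  1.5 13.5] 0.0012
14.575 [0.4389 0.0213 0.2329] [-2.6  1.5 14.4] 0.0014
```

View pics/w5o.png

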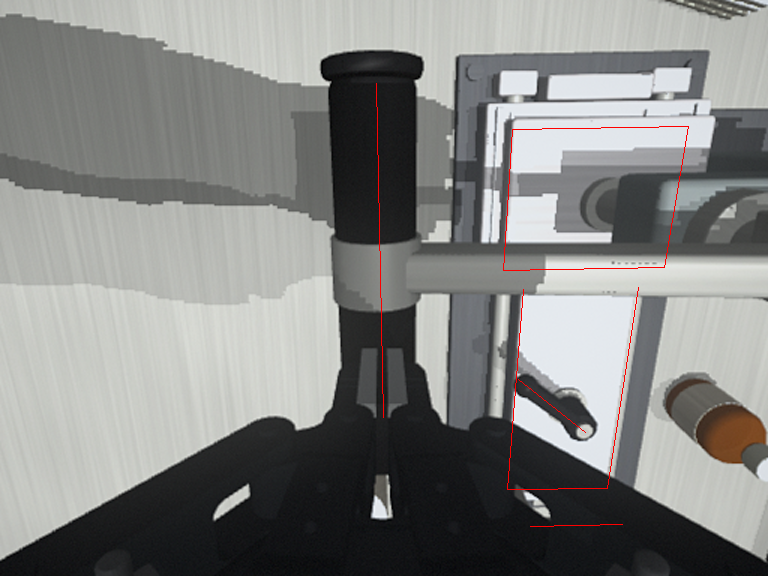

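The press is steady at about 14 N with the handle near 0.25 rad. The lever is still at its stop, and the bottle and table look unchanged. Handing in now.

```bash
python3 -c "
from h import *
env.hand_in();s=get_state();print(s['clock'],s['tcp_pos'].round(4),s['wrist_force'].round(1))"
```

```text
the job is handed in; nothing more can be done
the job is handed in; nothing more can be done
```

The card is being sealed and the job is handed in, with the arm still holding the cross bar down. No verdict was reported.

- **Tray:** I pushed it home by its bow handle. It stopped at the predicted place, and the push force rose to 13.8 N there with no further movement.
- **Clamp lever:** I turned it clockwise until it stopped, at about 21 N. In the pictures afterwards it matched the 1.4 rad end-stop position, and the tray was still home.
- **Cross bar:** I pressed it beside its hub with closed fingers. At the last checks it pushed back steadily with 13.5 to 15 N, and I worked out a handle angle of about 0.25 rad. The arm was practically still.
- **Force on the card:** The pad force itself can't be measured; I judged it from the bar force and angle.
- **Checks that disagreed:** On the way down, the bar pulled the tool sideways by up to 4.5 N. I shifted the tool 1 mm and about 3 N was left at the end.
- **Bystanders:** The arm touched none of them as far as I could tell. Those in the last wrist views looked undisturbed, but I did not measure them again at the end.
- **Time:** The clock read 14.6 s just before hand-in. Reading the state after hand-in was refused, so I have no numbers for the final second.

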